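# Clamp a carton in the labelling jig with the notched stop

### The arm

A 6-joint arm with a two-finger parallel gripper is mounted at the origin on a cart in front of the work surface, level with it; the furniture and walls round the work are solid. World frame = base frame: x ahead of the robot, y to its left, z up, the work surface at z = 0. Lengths are in m, angles in rad, forces in N, time in s.
With the tool pointing down it reaches from about 0.35 to 0.8 m from the base axis. Payload 7.3 kg.
Tool frame: the origin (TCP) lies on the centre line of the jaws, within the pads' length; the fingertips stand 19 mm ahead of it and the grasp point (between the pads) is the TCP; z points along the fingers, y is the line along which they close (so a half turn about z gives the same grasp; the last joint's range is limited). The gripper opens to 85 mm and grips with 20 to 120 N. Pads are 22 mm wide; open, the fingers measure 114 mm over their backs; the gripper's body (76 mm by 85 mm) begins 54 mm behind the grasp point. The pads swing forward as they close: fully open they stand 13 mm farther back than shut.
Start: joints at [-1.484, 0.342, 1.524, -0, 1.275, -0.146], TCP at [0.121, -0.511, 0.25] pointing down, gripper open.
Joint ranges: [-2.53, 2.53], [-0.77, 2.02], [0.04, 2.7], [-1, 4.14], [0.28, 2.66], [-3.11, 3.11]. Speed limits (rad/s): [2.57, 2.57, 3.14, 3.14, 3.14, 3.14].

### API

Orientations are given as a unit quaternion [w, x, y, z].
In Python, from rig import r gives the robot as it stands.
- The arm moves only by the tool jog_arm, never from a script. Its argument "rows" is a list of rows, each a list of 3 entries, a list of its own where there are three numbers: the opening, from -1 (shut) to 1 (fully open), then the shift along the world's x, y, z scaled (see below), then the turn, a rotation vector about the world's x, y, z scaled (see below). In form: [[claw, [tx, ty, tz], [rx, ry, rz]], ...]. A call has 1 to 10 rows; each row shifts and turns the commanded pose from where the row before left it; what a row does not reach is not made up. The controller multiplies each number of a shift by 20 cm and each number of a turn by 45 degrees. A row lasts 1/12 s, in which the tool goes at most 41.7 mm and 7.16 degrees, less where a joint would pass 70% of its speed; a pose out of reach is approached as far as the arm can. A call with a number of a shift or a turn outside -1 to 1 is refused whole. A call with a gripper value outside its range is refused whole. The fingers move at their own pace and stop on an object; "newtons" is the grip in N (left out, the last holds). Time passes only in rows, so rows that do not move let the fingers close. It gives the time, the measured TCP pose, the force, the opening and the grip force at its end, in the units of the state.
- r.get_obs(): the state, without advancing time (a new reading comes with each control period).
- r.get_image(name): name is "scene" or "top" or "wrist"; returns a dict with "image" (420x560x3 uint8, red, green, blue), "fx", "fy", "cx", "cy" (pixels), "position" and "attitude" of the camera in the world; the wrist camera has in their place "T_tool_cam" (4x4, takes a point from camera to tool coordinates, whose origin is the TCP and whose axes are the flange's). Camera axes: x right, y down, z forward; pixel columns grow to the right and rows downward; lengths in m; the calibration is good to about 2 mm. A picture is of the moment at which its call begins: read the wrist's pose just before it. There is no depth.
- r.job_done(): hands the job in; it is judged then, once.
The state is a dict: "time_s": time; "q": joint angles; "qvel": joint speeds; "tau": joint torques, N m; "tool_pos": TCP position; "tcp_rot": TCP orientation; "wrist_force": force on the tool from outside, world axes, zero at the start; "wrist_torque": the same for the moment, N m; "width": finger opening in m; "gripper_force": force on a finger pad.
Only numpy, scipy, OpenCV 4.12 (cv2) and the standard library are available. Lean on these libraries where they do the work, as an engineer would, in place of code of your own. Each camera call takes 0.05 s, during which the arm holds its last target. There are 200 camera calls.

### The job

Get the narrow skewer carton ready for labelling: take it out of the sloping rack by its free end, lay it on the bare table top on its long 32 mm wide underside and let go of it, then take it again round the middle and set it down in the pocket of the plywood jig, its underside on the pocket's floor. Then lift the jig's stop by its red knob out of the parking bay, move it toward the carton and drop it fully into the notch that brings it closest to the carton, so that the carton is held between stop and end block with only a few millimetres to spare. Leave the other things on the table where they are.

Things in the scene. Friction and masses are not known exactly. Their poses are not given: they have to be found in the camera images.
- skewer_box: Narrow white and red rigid carton, 32 (x) x 157 (y) x 62 (z) mm, 0.06 to 0.13 kg. Origin: centre of its underside (a 32 x 157 face), z up through it. At the start its underside lies on the rack's trough floor, +y end up at 30 degrees; about 62 mm at that end stick out. Grip it across its 32 mm width. Either end of it may face the end block.
- rack: Fixed wooden rack, foot 90 x 130 mm, origin at table level. An open-topped trough, 37 mm wide with 6 mm walls, rises 30 degrees along its +y (away from the robot, within 0.3 rad). Its floor starts at (0, -60, 30) mm, is 94 mm long on the slope, with a 30 mm lip at the low end; walls stand 56 mm above and square to the floor and hide all but the carton's upper 62 mm.
- jig: Fixed plywood jig: plate 112 (x) wide, y -154 to +166 mm, top at z 12 mm = pocket floor; origin at table level. Pocket along y, centred on x = 0: end block face at y = -140, its top at z 67; four side cheeks 8 mm thick, 37 mm apart inside, tops at z 68, at y -141 to -100 and -20 to +15; only between them can fingers reach down. Notched rails (x 29 to 42 either side, top z 26) at y > 10.
- pocket (a point): Point on the pocket's floor at (0, -61.5, 12) mm of the jig, axes as the jig's: where the carton's origin lies when the carton touches the end block. Beyond the cheeks the pocket is open toward the stop, which when lifted can push the carton along.
- knob (a point): Centre of the stop's red knob, a block 32 (x) x 28 (y) x 30 (z) mm, axes as the jig's; 83 mm above the table when the stop is down. Grip it across x from above. It is rigid with the stop's blue plate (42 mm wide, 19 to 65 mm above the table), whose face to the pocket lies 25 mm from the knob's centre toward jig -y. The stop only rises and slides along y.
- stop_slide (a joint): Travel of the stop toward the pocket (jig -y), m. 0 to 0.018: parking bay, a wide gap in the rails, where it starts. Notches at 0.040, 0.062, 0.084, 0.106, each with 2.5 mm play either way. With the carton against the end block, 0.084 brings the stop up to it with 1 to 6 mm to spare; 0.106 is blocked by the carton. Friction 0.6 N.
- stop_lift (a joint): How far the stop is lifted, m: 0 fully down with its cross bar in the bay or a notch; the bar clears the rails above 0.012; most 0.030. The stop weighs 0.2 kg and sinks by its own weight when let go.
- ink_jar: Bystander, leave alone: jar of red ink with a white cap, 46 mm across, 57 mm tall; origin at the centre of its underside.
- tape_measure: Bystander, leave alone: black pocket tape measure, 61 x 73 x 28 mm; origin at the centre of its underside.
- marker_pink: Bystander, leave alone: pink marker, 19 x 135 x 19 mm; origin at the centre of its underside.
- pliers: Bystander, leave alone: red-handled pliers, 48 x 180 x 14 mm; origin at the centre of its underside.
- paste_bowl: Bystander, leave alone: white bowl, 95 mm across, 42 mm tall; origin at the centre of its underside.
- stapler: Bystander, leave alone: blue and black stapler, 34 x 142 x 44 mm; origin at the centre of its underside.
Not all that is in view belongs to the job. There is more than one size of the skewer_box; the one meant has the size given above.

How it is judged:
On the way, in this order (a step that is already met when the one before it is completed fails the run):
1. the carton lies on the table top on its narrow underside, let go, out of rack and jig (height (world z) of skewer_box below 0.005 m and angle between skewer_box's own z axis and vertical below 0.08 rad and contact force between skewer_box and the fingers below 0.2 N), for 0.2 s.
2. the carton stands in the jig's pocket, let go, with the stop still in the parking bay (x of skewer_box in the frame of pocket between -0.006 and 0.006 m and z of skewer_box in the frame of pocket between -0.004 and 0.004 m and angle between the y axis of skewer_box and the y axis of jig, either way round below 0.08 rad and angle between skewer_box's own z axis and vertical below 0.06 rad and y of skewer_box in the frame of pocket between -0.004 and 0.035 m and contact force between skewer_box and the fingers below 0.2 N and value of joint stop_slide below 0.025 m and value of joint stop_lift below 0.003 m), for 0.2 s.
3. the stop is lifted clear of the rails with the carton in the pocket (value of joint stop_lift above 0.0115 m and x of skewer_box in the frame of pocket between -0.006 and 0.006 m and z of skewer_box in the frame of pocket between -0.004 and 0.004 m and angle between the y axis of skewer_box and the y axis of jig, either way round below 0.08 rad and angle between skewer_box's own z axis and vertical below 0.06 rad), for 0.05 s.
At the end, for the whole second after the job is handed in: The carton lies flat on the pocket's floor (within 4 mm in height, 6 mm sideways, 0.08 rad in line with the jig) and within 8 mm of the fixed end block; the stop is fully down (lift under 2 mm) in the notch at 0.084 m (slide 0.080 to 0.088); carton and stop are let go and at rest (x of skewer_box in the frame of pocket between -0.006 and 0.006 m and z of skewer_box in the frame of pocket between -0.004 and 0.004 m and angle between the y axis of skewer_box and the y axis of jig, either way round below 0.08 rad and angle between skewer_box's own z axis and vertical below 0.06 rad and y of skewer_box in the frame of pocket between -0.004 and 0.008 m and value of joint stop_slide between 0.08 and 0.088 m and value of joint stop_lift below 0.002 m and contact force between each of skewer_box, stop_lift and the fingers below 0.2 N and linear speed of skewer_box below 0.02 m/s); the robot touches nothing.
It fails at once if one of the bystanders (jar, tape measure, marker, pliers, bowl, stapler) is pushed more than 3 cm from its place (distance of any of ink_jar, tape_measure, marker_pink, pliers, paste_bowl, stapler from where it was at the start of the episode above 0.03 m).
It also fails if it takes over 51 s, if anything falls off the work surface, if the arm or the gripper's body presses on something with over 40 N, if the wrist force passes 120 N, or if a joint passes its speed limit or range.

## Working session

There is one attempt and no reset: what is moved stays moved. The work goes in short steps, Python scripts to look and compute and a tool call to move; the robot and the scene stay as the last step left them, time stands still between calls to the robot, and variables do not carry over. Pictures are saved under pics/ and viewed, at most 10 in all, crops included, and the job is handed in when it is done.

Besides the shell and the picture viewer there is one more tool, called after "Call:" as a command line: name --argument value ..., lists and objects as JSON in quotes. jog_arm: Moves the arm, as the interface text tells. Shifts and turns lie within -1 to 1; 1 stands for 20 cm of shift or 45 degrees of turn. Its arguments: {"type":"object","properties":{"rows":{"type":"array"},"newtons":{"type":"number"}},"required":["rows"]}

```bash
mkdir -p pics; ls
python3 - <<'E'
from rig import r
import cv2,numpy as np,pickle
print(r.get_obs())
d={}
for n in("scene","top"):
    m=r.get_image(n);d[n]=m
    cv2.imwrite(f"pics/{n}0.png",m["image"][:,:,::-1]); print(n,{k:v for k,v in m.items() if k!="image"})
pickle.dump(d,open("d0.pkl","wb"))
E
```

```text
pics
{'time_s': 0.0, 'q': array([-1.48399312e+00,  3.42736912e-01,  1.52503205e+00,  3.34449478e-06,
        1.27535941e+00, -1.45992092e-01]), 'qvel': array([-0.0007535 , -0.00150721,  0.00106742, -0.00048815, -0.00133388,
        0.00012371]), 'tau': array([ 2.88604670e-04, -4.33681262e+01, -2.46011174e+01, -2.47868538e-04,
        7.74336018e-03,  4.74136314e-06]), 'tool_pos': array([ 0.12111115, -0.51046319,  0.24961331]), 'tcp_rot': array([-7.67475044e-04,  9.93233202e-01,  1.16134475e-01,  2.43197529e-05]), 'wrist_force': array([0.31723109, 0.79913131, 0.32574107]), 'wrist_torque': array([-0.00291342,  0.01563103, -0.01063528]), 'gripper_force': 0.0, 'width': 0.08559593253730567}
scene {'fx': 404.5848090887862, 'fy': 404.5848090887862, 'cx': 280.34865162628427, 'cy': 210.21015316857935, 'position': array([0.11802004, 0.63051814, 0.73870274]), 'attitude': array([ 0.11251712, -0.25396505,  0.86641245, -0.41493508])}
top {'fx': 422.0854502046156, 'fy': 422.0854502046156, 'cx': 284.4789644569439, 'cy': 209.5260343289815, 'position': array([ 0.3504576 , -0.02647169,  1.01267711]), 'attitude': array([-0.05872674,  0.70486905, -0.70295905,  0.07456114])}
```

View pics/scene0.png

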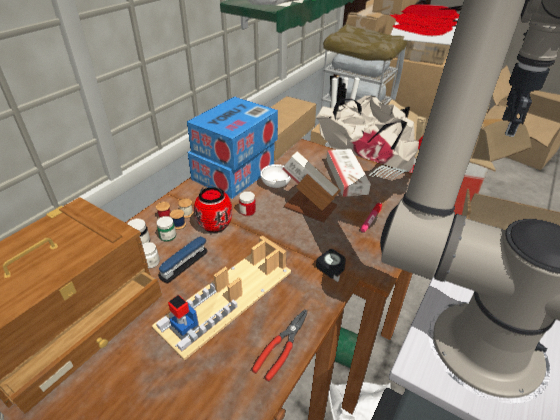

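View pics/top0.png

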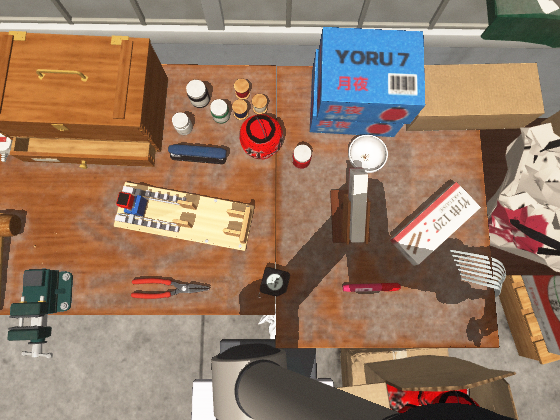

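Candidates: carton in rack, top (357,190) / scene (310,165); flat larger white/red carton, top (437,222) / scene (347,170). The description (in the rack, narrow) picks the first. Next, a close crop to check it.

```bash
cat > h.py <<'E'
import numpy as np,cv2,pickle
from scipy.spatial.transform import Rotation as R
def rot(q): return R.from_quat(np.roll(q,-1)).as_matrix()
def cam(m):
    return m["position"],rot(m["attitude"]),m
def proj(c,P):
    p,Rm,m=c; q=(np.atleast_2d(P)-p)@Rm
    return np.c_[m["fx"]*q[:,0]/q[:,2]+m["cx"],m["fy"]*q[:,1]/q[:,2]+m["cy"]]
def back(c,uv,z):
    p,Rm,m=c; d=Rm@np.array([(uv[0]-m["cx"])/m["fx"],(uv[1]-m["cy"])/m["fy"],1]); return p+d*(z-p[2])/d[2]
def wcam(obs,m):
    T=m["T_tool_cam"];Rt=rot(obs["tcp_rot"]); return obs["tool_pos"]+Rt@T[:3,3],Rt@T[:3,:3],m
E
python3 - <<'E'
from h import *
d=pickle.load(open("d0.pkl","rb"));t=d["top"]["image"];s=d["scene"]["image"]
f=lambda im,x,y,w,h,k:cv2.resize(im[y:y+h,x:x+w],None,fx=k,fy=k,interpolation=cv2.INTER_CUBIC)
a=np.hstack([f(t,325,150,80,100,5),f(s,270,130,80,100,5)])
cv2.imwrite("pics/c1.png",a[:,:,::-1])
b=np.vstack([f(t,105,170,160,90,4)[:300],f(s,145,230,160,130,4)[:0]])
b=f(t,105,170,160,90,5);cv2.imwrite("pics/c2.png",b[:,:,::-1])
C=cam(d["top"])
for uv in [(117,180),(254,207),(246,250),(113,225)]: print(back(C,uv,.012))
for uv in [(348,175),(367,175),(365,242),(335,242)]: print(back(C,uv,.1))
E
```

```text
[0.61260616 0.35728599 0.012     ]
[0.5475532  0.02464056 0.012     ]
[0.44376887 0.04207863 0.012     ]
[0.50229288 0.35849903 0.012     ]
[ 0.6044918  -0.18953707  0.1       ]
[ 0.60478445 -0.23239468  0.1       ]
[ 0.45368943 -0.22253409  0.1       ]
[ 0.4534852  -0.15695541  0.1       ]
```

View pics/c1.png

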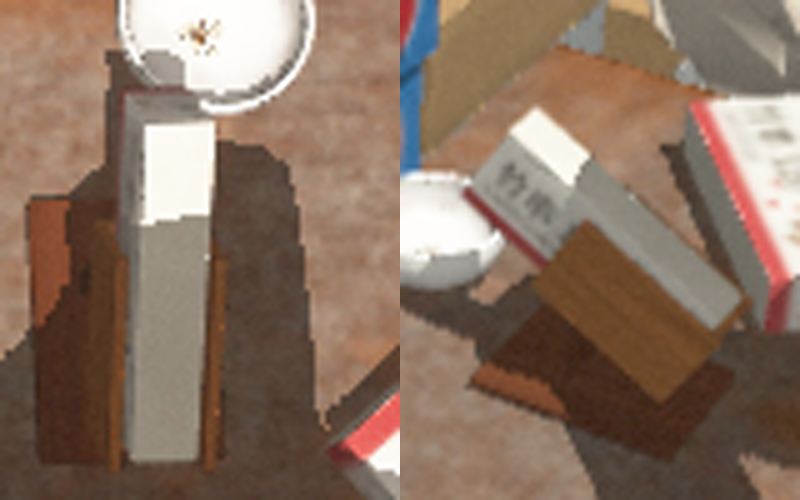

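View pics/c2.png

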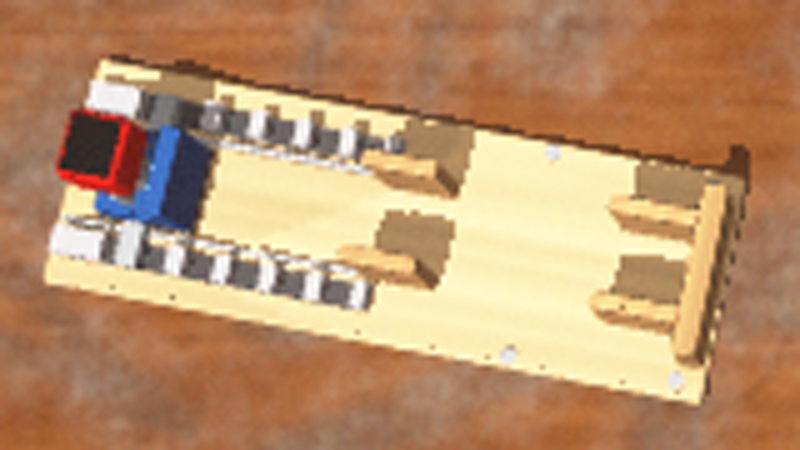

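The crops show the narrow carton in the rack: the 32 mm top face spans c1 left (143,122)-(197,460), which confirms the choice. The jig's stop is at the left end (knob at c2 (95,150)) and its end block at the right (705,270). Next I fit the poses from these points.

```bash
cat > fit1.py <<'E'
from h import *
from scipy.optimize import least_squares
d=pickle.load(open("d0.pkl","rb"));T=cam(d["top"]);S=cam(d["scene"])
L=np.array([[-16,78.5,62],[16,78.5,62],[-16,-78.5,62],[16,-78.5,62],[-16,78.5,0]])/1e3
c=lambda a,x0,y0,k,ox=0:np.array([[x0+(x-ox)/k-.4,y0+y/k-.4] for x,y in a])
tu=c([(143,122),(215,122),(130,460),(197,460),(122,92)],325,150,5)
su=c([(512,132),(538,107),(713,330),(748,297),(467,195)],270,130,5,400)
Rm=lambda p:R.from_euler("ZX",p[3:5]).as_matrix()
f=lambda p:np.r_[(proj(T,L@Rm(p).T+p[:3])-tu).ravel(),(proj(S,L@Rm(p).T+p[:3])-su).ravel()]
s=least_squares(f,[.53,-.2,.07,-1.57,.52],loss="soft_l1");p=s.x
print("carton",p,"res",f(p).round(1))
print("hi end, lo end (mid height)",np.array([[0,.0785,.031],[0,-.0785,.031],[0,0,.031]])@Rm(p).T+p[:3])
# jig
J=np.array([[56,166,12],[56,-154,12],[-56,166,12],[-56,-154,0]])/1e3
ju=c([(100,57),(745,178),(48,262),(703,405)],105,170,5)
K=np.array([[-16,14,98],[16,14,98],[-16,-14,98],[16,-14,98]])/1e3
def g(q):
    M=R.from_euler("z",q[2]).as_matrix()
    return (proj(T,J@M.T+[q[0],q[1],0])-ju).ravel()
q=least_squares(g,[.53,.19,0],loss="soft_l1").x;print("jig",q,g(q).round(1))
M=R.from_euler("z",q[2]).as_matrix()
ku=c([(62,188)],105,170,5)
E
python3 fit1.py
```

```text
carton [ 0.55422277 -0.20712825  0.06774017 -1.54802898  0.54012905] res [ 0.4  0.2  1.1 -0.1 -0.5  0.9  0.4  0.6 -0.6 -1.2 -0.5 -0.1  0.  -0.3
  1.4 -0.1 -0.6  0.6 -1.9  0.3]
hi end, lo end (mid height) [[ 0.60559273 -0.20595849  0.13469545]
 [ 0.47097778 -0.20902385  0.05395872]
 [ 0.53828525 -0.20749117  0.09432709]]
jig [ 0.527219    0.18569492 -0.19102304] [ 0.4 -1.4  0.8 -0.4 -1.5  2.4 -0.1  0.2]
```

```bash
cat >> h.py <<'E'
def toolR(yaw,pitch=0): # tool x at heading yaw, pointing down, then tilted up about tool y (pitch>0: z leans forward)
    return R.from_euler("ZY",[yaw,-pitch]).as_matrix()@np.diag([1.,-1,-1])
def go(pos,Rt):
    from rig import r
    o=r.get_obs(); dp=np.array(pos)-o["tool_pos"]; rv=R.from_matrix(Rt@rot(o["tcp_rot"]).T).as_rotvec()
    n=max(np.linalg.norm(dp)/.0417,np.degrees(np.linalg.norm(rv))/7.16)
    print("shift",(dp/.2).round(3),"turn",(np.degrees(rv)/45).round(3),"min rows %.1f"%n,"t",o["time_s"])
E
python3 - <<'E'
from h import *
p=np.array([.5542,-.2071,.0677]);M=R.from_euler("ZX",[-1.548,.53]).as_matrix()
g=M@[0,.05,.038]+p; Rt=toolR(.0228,.53)
print(g,Rt); go(g-.1*Rt[:,2],Rt)
E
```

```text
[ 0.57812387 -0.20655453  0.12576334] [[ 0.86258282  0.02279802  0.50540195]
 [ 0.0196703  -0.99974009  0.01152516]
 [ 0.50553334  0.         -0.86280707]]
shift [ 2.032  1.514 -0.188] turn [ 0.084 -0.67  -0.262] min rows 12.2 t 0.1
```

Call:
jog_arm --rows '[[1, [0.1, 0.075, 0.02], [0.0042, -0.0335, -0.0131]], [1, [0.1, 0.075, 0.02], [0.0042, -0.0335, -0.0131]], [1, [0.1, 0.075, 0.02], [0.0042, -0.0335, -0.0131]], [1, [0.1, 0.075, 0.02], [0.0042, -0.0335, -0.0131]], [1, [0.1, 0.075, 0.02], [0.0042, -0.0335, -0.0131]], [1, [0.1, 0.075, 0.02], [0.0042, -0.0335, -0.0131]], [1, [0.1, 0.075, 0.02], [0.0042, -0.0335, -0.0131]], [1, [0.1, 0.075, 0.02], [0.0042, -0.0335, -0.0131]], [1, [0.1, 0.075, 0.02], [0.0042, -0.0335, -0.0131]], [1, [0.1, 0.075, 0.02], [0.0042, -0.0335, -0.0131]]]' --newtons 40

```text
time_s: 0.93
tool_pos: [0.3219, -0.3599, 0.2902]
tcp_rot: [-0.001, 0.989, 0.064, 0.133]
wrist_force: [-0.0, -0.4, -0.7]
width: 0.0853
gripper_force: 0.0
```

Call:
jog_arm --rows '[[1, [0.1, 0.075, -0.039], [0.0042, -0.0335, -0.0131]], [1, [0.1, 0.075, -0.039], [0.0042, -0.0335, -0.0131]], [1, [0.1, 0.075, -0.039], [0.0042, -0.0335, -0.0131]], [1, [0.1, 0.075, -0.039], [0.0042, -0.0335, -0.0131]], [1, [0.1, 0.075, -0.039], [0.0042, -0.0335, -0.0131]], [1, [0.1, 0.075, -0.039], [0.0042, -0.0335, -0.0131]], [1, [0.1, 0.075, -0.039], [0.0042, -0.0335, -0.0131]], [1, [0.1, 0.075, -0.039], [0.0042, -0.0335, -0.0131]], [1, [0.1, 0.075, -0.039], [0.0042, -0.0335, -0.0131]], [1, [0.1, 0.075, -0.039], [0.0042, -0.0335, -0.0131]], [1, [0, 0, 0], [0, 0, 0]]]'

```text
$.rows: bad value
```

Call:
jog_arm --rows '[[1, [0.1, 0.075, -0.039], [0.0042, -0.0335, -0.0131]], [1, [0.1, 0.075, -0.039], [0.0042, -0.0335, -0.0131]], [1, [0.1, 0.075, -0.039], [0.0042, -0.0335, -0.0131]], [1, [0.1, 0.075, -0.039], [0.0042, -0.0335, -0.0131]], [1, [0.1, 0.075, -0.039], [0.0042, -0.0335, -0.0131]], [1, [0.1, 0.075, -0.039], [0.0042, -0.0335, -0.0131]], [1, [0.1, 0.075, -0.039], [0.0042, -0.0335, -0.0131]], [1, [0.1, 0.075, -0.039], [0.0042, -0.0335, -0.0131]], [1, [0.1, 0.075, -0.039], [0.0042, -0.0335, -0.0131]], [1, [0.1, 0.075, -0.039], [0.0042, -0.0335, -0.0131]]]'

```text
time_s: 1.77
tool_pos: [0.5218, -0.2099, 0.2117]
tcp_rot: [-0.002, 0.965, 0.01, 0.262]
wrist_force: [0.4, 0.2, -0.3]
width: 0.0852
gripper_force: 0.0
```

Run:
```python
from h import *
from rig import r
p=np.array([.5542,-.2071,.0677]);M=R.from_euler("ZX",[-1.548,.53]).as_matrix()
g=M@[0,.05,.038]+p; Rt=toolR(.0228,.53)
o=r.get_obs();m=r.get_image("wrist");pickle.dump((o,m),open("w1.pkl","wb"))
im=np.ascontiguousarray(m["image"][:,:,::-1]);C=wcam(o,m)
L=np.array([[x,y,z] for x in(-16,16) for y in(-78.5,78.5) for z in(0,62)])/1e3
for i,u in enumerate(proj(C,L@M.T+p)): cv2.circle(im,tuple(np.clip(u,-1e4,1e4).astype(int)),3,(0,255,0),1); cv2.putText(im,str(i),tuple(u.astype(int)),0,.4,(255,0,255))
cv2.imwrite("pics/w1.png",im); go(g,Rt);print(o["q"].round(2))
```

```text
shift [ 0.277  0.003 -0.42 ] turn [-0.004 -0.001  0.001] min rows 2.4 t 1.8167
[-0.7   0.26  1.89  0.57  0.66  0.45]
```

View pics/w1.png

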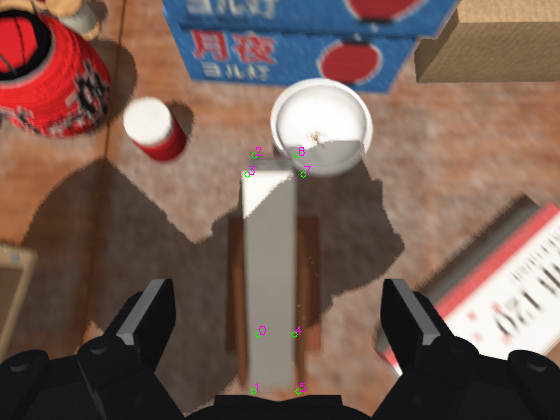

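The wrist view shows the carton's top face with corners near (245,172), (296,172), (247,388) and (297,388). That is about 4 px left of the model, so the carton lies about 2 to 3 mm farther to +y.

Call:
jog_arm --rows '[[1, [0.0346, 0.003, -0.0525], [0, 0, 0]], [1, [0.0346, 0.003, -0.0525], [0, 0, 0]], [1, [0.0346, 0.003, -0.0525], [0, 0, 0]], [1, [0.0346, 0.003, -0.0525], [0, 0, 0]], [1, [0.0346, 0.003, -0.0525], [0, 0, 0]], [1, [0.0346, 0.003, -0.0525], [0, 0, 0]], [1, [0.0346, 0.003, -0.0525], [0, 0, 0]], [1, [0.0346, 0.003, -0.0525], [0, 0, 0]], [1, [0, 0, 0], [0, 0, 0]], [-1, [0, 0, 0], [0, 0, 0]]]' --newtons 40

```text
time_s: 2.65
tool_pos: [0.5762, -0.2057, 0.1276]
tcp_rot: [-0.003, 0.965, 0.011, 0.261]
wrist_force: [-1.1, -0.2, -0.3]
width: 0.0753
gripper_force: 0.0
```

Call:
jog_arm --rows '[[-1, [0, 0, 0], [0, 0, 0]], [-1, [0, 0, 0], [0, 0, 0]], [-1, [0, 0, 0], [0, 0, 0]], [-1, [0, 0, 0], [0, 0, 0]], [-1, [0, 0, 0], [0, 0, 0]], [-1, [0, 0, 0], [0, 0, 0]], [-1, [0, 0, 0], [0, 0, 0]], [-1, [0, 0, 0], [0, 0, 0]]]'

```text
time_s: 3.32
tool_pos: [0.5765, -0.2062, 0.1291]
tcp_rot: [-0.002, 0.965, 0.011, 0.262]
wrist_force: [-5.5, 0.7, 5.7]
width: 0.0324
gripper_force: 44.1
```

Call:
jog_arm --rows '[[-1, [-0.025, 0, 0.0433], [0, 0, 0]], [-1, [-0.025, 0, 0.0433], [0, 0, 0]], [-1, [-0.025, 0, 0.0433], [0, 0, 0]], [-1, [-0.025, 0, 0.0433], [0, 0, 0]], [-1, [-0.025, 0, 0.0433], [0, 0, 0]], [-1, [-0.025, 0, 0.0433], [0, 0, 0]], [-1, [-0.025, 0, 0.0433], [0, 0, 0]], [-1, [-0.025, 0, 0.0433], [0, 0, 0]], [-1, [0, 0, 0.1], [0, 0, 0]], [-1, [0, 0, 0], [0, 0, 0]]]'

```text
time_s: 4.15
tool_pos: [0.5374, -0.2072, 0.2216]
tcp_rot: [-0.0, 0.964, 0.011, 0.264]
wrist_force: [0.4, -0.6, 0.3]
width: 0.0323
gripper_force: 43.1
```

Run:
```python
from h import *
from rig import r
o=r.get_obs();print(o["tool_pos"],o["wrist_force"],o["wrist_torque"],o["width"],o["gripper_force"])
s=r.get_image("scene");w=r.get_image("wrist")
pickle.dump((o,s,w),open("w2.pkl","wb"))
a=np.hstack([cv2.resize(s["image"][90:290,240:440],(450,450)),cv2.resize(w["image"],None,fx=.62,fy=.62)[:,:347].repeat(1,0)[:260] if 0 else cv2.copyMakeBorder(cv2.resize(w["image"],(350,262)),0,188,0,0,cv2.BORDER_CONSTANT)])
cv2.imwrite("pics/w2.png",a[:,:,::-1])
go([.5,-.06,.18],toolR(.0228,0))
```

```text
[ 0.53736012 -0.20717545  0.22161095] [ 0.39322756 -0.6082699   0.28912461] [ 0.02406138  0.15592286 -0.07083874] 0.03225365785389293 43.069188594818115
shift [-0.183  0.731 -0.192] turn [-0.012  0.676  0.   ] min rows 4.2 t 4.25
```

View pics/w2.png

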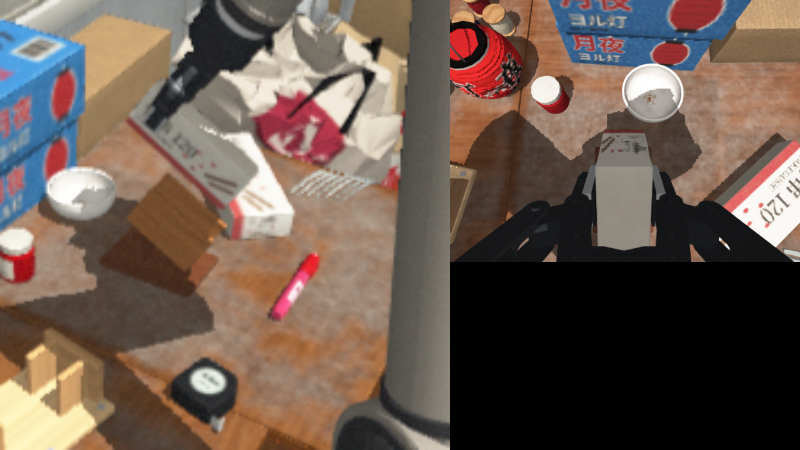

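Carton is out of the rack and held; red lower edge runs from (131,124) to (228,209) in the left crop. I measure its tilt from that edge.

Run:
```python
from h import *
o,s,w=pickle.load(open("w2.pkl","rb"));p,M,m=cam(s)
im=s["image"].astype(int)
P=[]
for x,y in[(131,124),(228,209),(255,180)]:
    u,v=240+x/2.25-.3,90+y/2.25-.3
    d=M@[(u-m["cx"])/m["fx"],(v-m["cy"])/m["fy"],1];P.append(p+d*(-.190-p[1])/d[1])
P=np.array(P);print(P);a=P[0]-P[1];print(np.degrees(np.arctan2(a[2],a[0])),np.linalg.norm(a), np.degrees(np.arctan2(*(P[2]-P[1])[[0,2]])),np.linalg.norm(P[2]-P[1]))
Rt=rot(o["tcp_rot"]);print("tool pitch",np.degrees(np.arcsin(Rt[2,0])),((P-o["tool_pos"])@Rt).round(4))
```

```text
[[ 0.57085068 -0.19        0.20154743]
 [ 0.43717917 -0.19        0.13216494]
 [ 0.41012791 -0.19        0.18207145]]
27.43166936304574 0.1506054549372894 -28.459406114898268 0.056766457363946324
tool pitch 30.60576347210707 [[ 0.019  -0.0166  0.0344]
 [-0.1314 -0.0197  0.0261]
 [-0.1293 -0.02   -0.0306]]
```

Call:
jog_arm --rows '[[-1, [-0.004, 0.02, 0.05], [-0.001, 0.068, 0]], [-1, [-0.004, 0.05, 0.03], [-0.001, 0.068, 0]], [-1, [-0.004, 0.08, 0], [-0.001, 0.068, 0]], [-1, [-0.004, 0.1, 0], [-0.001, 0.068, 0]], [-1, [-0.004, 0.1, -0.03], [-0.001, 0.068, 0]], [-1, [-0.004, 0.1, -0.05], [-0.001, 0.068, 0]], [-1, [-0.004, 0.1, -0.1], [-0.001, 0.068, 0]], [-1, [-0.004, 0.08, -0.1], [-0.001, 0.068, 0]], [-1, [-0.004, 0.05, -0.1], [-0.001, 0.068, 0]], [-1, [0, 0.03, -0.1], [-0.001, 0.064, 0]]]'

```text
time_s: 5.08
tool_pos: [0.5286, -0.0622, 0.1357]
tcp_rot: [-0.002, 1.0, 0.012, -0.003]
wrist_force: [0.8, 0.1, -0.5]
width: 0.0323
gripper_force: 42.9
```

Run:
```python
from h import *
from rig import r
r.get_image("wrist")
o=r.get_obs();print(o["tool_pos"],o["wrist_force"],o["wrist_torque"],o["width"])
s=r.get_image("scene");pickle.dump((o,s),open("w3.pkl","wb"))
cv2.imwrite("pics/w3.png",cv2.resize(s["image"][120:300,240:440],(800,720))[:600,:,::-1])
go([.53,-.065,.045],toolR(.0228,0))
```

```text
[ 0.52757078 -0.06143914  0.13164576] [-0.4854216   0.31461588 -4.74179017] [ 0.09908243 -0.02978289 -0.0104626 ] 0.03206006091803481
shift [ 0.011 -0.014 -0.442] turn [-0.006 -0.013 -0.001] min rows 2.1 t 5.1833
```

View pics/w3.png

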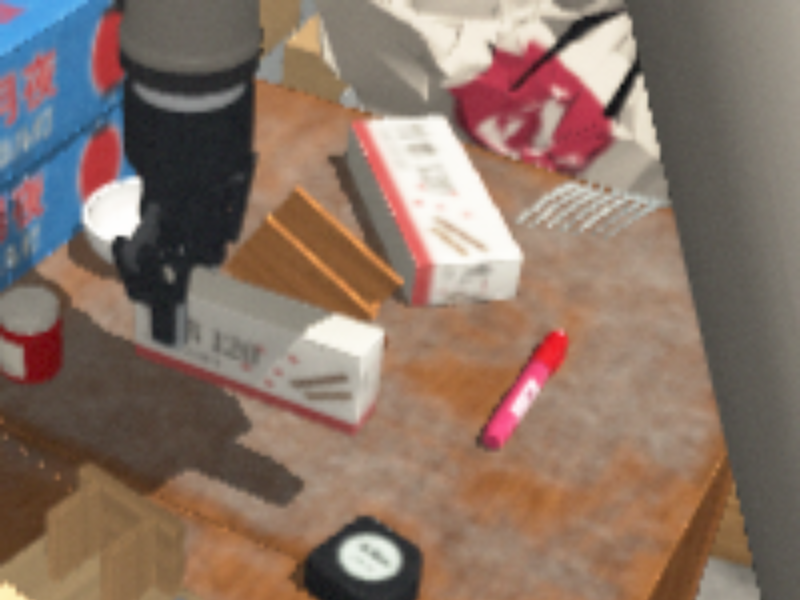

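Run:
```python
from h import *
o,s=pickle.load(open("w3.pkl","rb"));p,M,m=cam(s)
P=[]
for x,y in[(137,348),(357,431)]:
    u,v=240+x/4-.4,120+y/4-.4
    d=M@[(u-m["cx"])/m["fx"],(v-m["cy"])/m["fy"],1];P.append(p+d*(-.0455-p[1])/d[1])
P=np.array(P);print(P);a=P[0]-P[1];print(np.degrees(np.arctan2(a[2],a[0])),np.linalg.norm(a))
```

```text
[[ 0.55200153 -0.0455      0.09794959]
 [ 0.39636841 -0.0455      0.10320819]]
-1.935197907405924 0.15572194026732397
```

Call:
jog_arm --rows '[[-1, [0, 0, -0.055], [0, 0, 0]], [-1, [0, 0, -0.055], [0, 0, 0]], [-1, [0, 0, -0.055], [0, 0, 0]], [-1, [0, 0, -0.055], [0, 0, 0]], [-1, [0, 0, -0.055], [0, 0, 0]], [-1, [0, 0, -0.055], [0, 0, 0]], [-1, [0, 0, -0.055], [0, 0, 0]], [-1, [0, 0, 0], [0, 0, 0]]]'

```text
time_s: 5.85
tool_pos: [0.5281, -0.0643, 0.0593]
tcp_rot: [-0.002, 1.0, 0.011, -0.002]
wrist_force: [-0.5, 0.3, -0.7]
width: 0.0323
gripper_force: 42.9
```

Call:
jog_arm --rows '[[-1, [0, 0, -0.025], [0, -0.01, 0]], [-1, [0, 0, -0.025], [0, -0.01, 0]], [-1, [0, 0, -0.025], [0, -0.01, 0]], [-1, [0, 0, -0.02], [0, 0, 0]], [-1, [0, 0, -0.008], [0, 0, 0]], [-1, [0, 0, 0], [0, 0, 0]]]'

```text
time_s: 6.35
tool_pos: [0.5295, -0.064, 0.0404]
tcp_rot: [-0.001, 1.0, 0.011, 0.011]
wrist_force: [1.2, 0.8, 1.7]
width: 0.0322
gripper_force: 43.2
```

Call:
jog_arm --rows '[[-1, [0, 0, -0.008], [0, 0, 0]], [-1, [0, 0, 0], [0, 0, 0]], [-1, [0, 0, 0], [0, 0, 0]]]'

```text
time_s: 6.6
tool_pos: [0.5296, -0.0639, 0.0403]
tcp_rot: [-0.001, 1.0, 0.011, 0.012]
wrist_force: [-5.1, 1.1, 17.3]
width: 0.0317
gripper_force: 45.1
```

Call:
jog_arm --rows '[[-1, [0, 0, 0.006], [0, 0, 0]], [0.3, [0, 0, 0], [0, 0, 0]], [0.3, [0, 0, 0], [0, 0, 0]], [0.3, [0, 0, 0], [0, 0, 0]], [0.3, [0, 0, 0], [0, 0, 0]], [0.3, [0, 0, 0], [0, 0, 0]], [0.3, [0, 0, 0], [0, 0, 0]], [0.3, [0, 0, 0], [0, 0, 0]]]'

```text
time_s: 7.27
tool_pos: [0.5293, -0.064, 0.0395]
tcp_rot: [-0.001, 1.0, 0.011, 0.011]
wrist_force: [0.7, -0.3, 1.0]
width: 0.0554
gripper_force: 0.0
```

Call:
jog_arm --rows '[[0.3, [0, 0, 0.05], [0, 0.01, 0]], [0.3, [0, 0, 0.08], [0, 0.01, 0]], [0.3, [-0.02, 0, 0.1], [0, 0.01, 0]], [0.3, [-0.06, 0, 0.1], [0, 0, 0]], [0.6, [-0.06, 0, 0.1], [0, 0, 0]], [1, [-0.06, 0, 0.1], [0, 0, 0]], [1, [-0.06, 0, 0], [0, 0, 0]], [1, [0, 0, 0], [0, 0, 0]], [1, [0, 0, 0], [0, 0, 0]]]'

```text
time_s: 8.02
tool_pos: [0.4772, -0.0641, 0.1457]
tcp_rot: [-0.001, 1.0, 0.011, -0.001]
wrist_force: [-0.3, 0.4, 0.1]
width: 0.0854
gripper_force: 0.0
```

Run:
```python
from h import *
from rig import r
o=r.get_obs();w=r.get_image("wrist");s=r.get_image("scene");t=r.get_image("top")
print(o["tool_pos"],o["width"],o["q"].round(2));pickle.dump((o,w,s,t),open("w4.pkl","wb"))
a=w["image"][:,:,::-1].copy()
b=cv2.resize(s["image"][150:250,260:360],(240,240));a=cv2.copyMakeBorder(a,0,0,0,240,cv2.BORDER_CONSTANT);a[:240,560:]=b[:,:,::-1]
cv2.imwrite("pics/w4.png",a)
```

```text
[ 0.47723046 -0.0640769   0.14572838] 0.08538208563478827 [-0.29  0.38  1.79  0.    0.97  1.25]
```

View pics/w4.png

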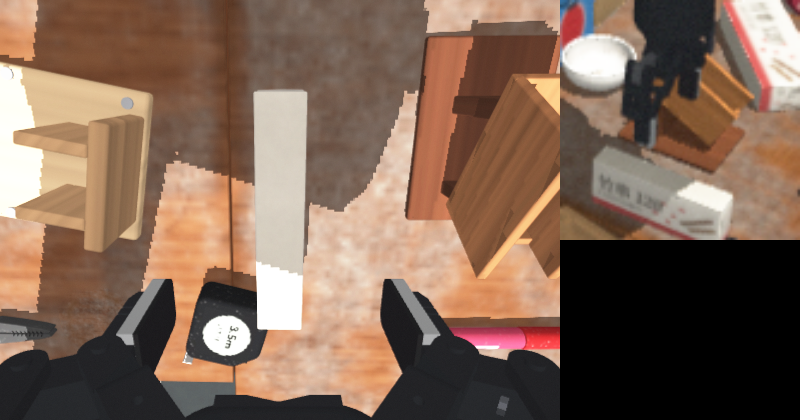

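The wrist view shows the carton upright on the table, top face corners (254,91), (307,91), (302,329) and (257,329). The tape measure's near corner is at about (265,345), clear of the carton.

Run:
```python
from h import *
o,w,s,t=pickle.load(open("w4.pkl","rb"));C=wcam(o,w)
P=np.array([back(C,u,.062) for u in[(254,91),(307,91),(302,329),(257,329)]]);print(P)
a=(P[0]+P[1]-P[2]-P[3])/2;yaw=np.arctan2(a[1],a[0]);c=P.mean(0);print(c,yaw,np.linalg.norm(a))
go([c[0],c[1],.12],toolR(yaw)); go([c[0],c[1],.04],toolR(yaw))
```

```text
[[ 0.55632553 -0.04830505  0.062     ]
 [ 0.55692147 -0.07707264  0.062     ]
 [ 0.4036072  -0.0808211   0.062     ]
 [ 0.40292629 -0.05030781  0.062     ]]
[ 0.47994512 -0.06412665  0.062     ] 0.018748939384716043 0.1533837116959305
shift [ 0.011 -0.    -0.125] turn [-0.003 -0.003 -0.003] min rows 0.6 t 8.1667
shift [ 0.011 -0.    -0.525] turn [-0.003 -0.003 -0.003] min rows 2.5 t 8.1667
```

Call:
jog_arm --rows '[[0.4, [0.011, 0, -0.075], [-0.003, -0.003, -0.003]], [0.4, [0, 0, -0.075], [0, 0, 0]], [0.4, [0, 0, -0.075], [0, 0, 0]], [0.4, [0, 0, -0.075], [0, 0, 0]], [0.4, [0, 0, -0.075], [0, 0, 0]], [0.4, [0, 0, -0.075], [0, 0, 0]], [0.4, [0, 0, -0.075], [0, 0, 0]], [0.4, [0, 0, 0], [0, 0, 0]], [-1, [0, 0, 0], [0, 0, 0]], [-1, [0, 0, 0], [0, 0, 0]]]'

```text
time_s: 9.0
tool_pos: [0.48, -0.0641, 0.0408]
tcp_rot: [0.0, 1.0, 0.01, 0.0]
wrist_force: [0.6, 0.1, -0.4]
width: 0.0367
gripper_force: 0.0
```

Call:
jog_arm --rows '[[-1, [0, 0, 0], [0, 0, 0]], [-1, [0, 0, 0], [0, 0, 0]], [-1, [0, 0, 0], [0, 0, 0]], [-1, [0, 0, 0], [0, 0, 0]], [-1, [0, 0, 0], [0, 0, 0]]]'

```text
time_s: 9.42
tool_pos: [0.4798, -0.0641, 0.0411]
tcp_rot: [0.0, 1.0, 0.01, 0.001]
wrist_force: [0.2, 0.4, 4.7]
width: 0.032
gripper_force: 40.7
```

Call:
jog_arm --rows '[[-1, [0, 0, 0.1], [0, 0, 0]], [-1, [0, 0, 0.15], [0, 0, 0]], [-1, [0, 0, 0.15], [0, 0, 0.05]], [-1, [0, 0.02, 0.15], [0, 0, 0.1]], [-1, [0.015, 0.06, 0.15], [0, 0, 0.14]], [-1, [0.015, 0.08, 0.1], [0, 0, 0.14]], [-1, [0.015, 0.08, 0.1], [0, 0, 0.14]], [-1, [0.015, 0.08, 0.1], [0, 0, 0.14]], [-1, [0.015, 0.08, 0.05], [0, 0, 0.14]], [-1, [0.015, 0.08, 0], [0, 0, 0.14]]]'

```text
time_s: 10.25
tool_pos: [0.4985, 0.0327, 0.2533]
tcp_rot: [0.001, 0.921, 0.39, 0.003]
wrist_force: [-0.6, -0.2, -1.7]
width: 0.0324
gripper_force: 40.2
```

Call:
jog_arm --rows '[[-1, [0.015, 0.08, 0], [0, 0, 0.14]], [-1, [0.015, 0.08, 0], [0, 0, 0.14]], [-1, [0.015, 0.08, 0], [0, 0, 0.14]], [-1, [0.015, 0.08, 0], [0, 0, 0.14]], [-1, [0.015, 0.08, 0], [0, 0, 0.13]], [-1, [0.015, 0.07, 0], [0, 0, 0.11]], [-1, [0.015, 0.06, 0], [0, 0, 0.08]], [-1, [0, 0.02, 0], [0, 0, 0]], [-1, [0, 0, 0], [0, 0, 0]], [-1, [0, 0, 0], [0, 0, 0]]]'

```text
time_s: 11.08
tool_pos: [0.5182, 0.1416, 0.2504]
tcp_rot: [-0.0, 0.736, 0.677, -0.0]
wrist_force: [-0.1, -0.7, -1.0]
width: 0.0317
gripper_force: 40.2
```

Run:
```python
from h import *
from rig import r
o=r.get_obs();w=r.get_image("wrist")
print(o["tool_pos"],o["width"],o["q"].round(2),o["wrist_torque"]);pickle.dump((o,w),open("w5.pkl","wb"))
go([.5156,.1253,.25],toolR(1.38))
cv2.imwrite("pics/w5.png",cv2.resize(w["image"],(800,600),interpolation=cv2.INTER_CUBIC)[:,:,::-1])
```

```text
[0.51819957 0.14164433 0.25040834] 0.031676921331290825 [0.12 0.36 1.49 0.   1.29 0.21] [-0.03755835  0.04494011 -0.04203033]
shift [-0.013 -0.08  -0.002] turn [-0.    -0.    -0.135] min rows 0.8 t 11.1333
```

View pics/w5.png

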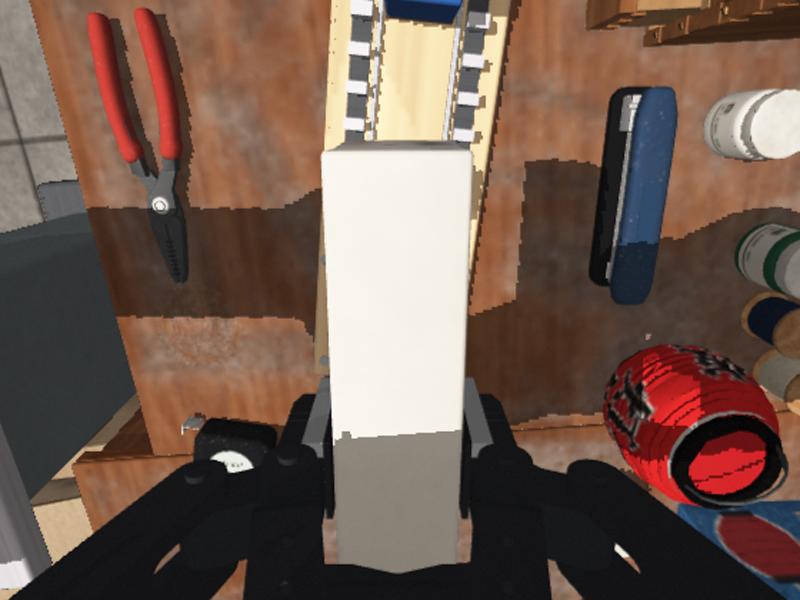

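View 9 (w5): the carton, held level at mid-length, hides the pocket. The rails and blue stop are straight ahead at (385-460,15), with the plate's edges at about (322,250) and (480,200). I have one view left, so I fit the jig automatically from the stored images by edge alignment.

```bash
cat > fit2.py <<'E'
from h import *
from scipy.optimize import minimize
from scipy.ndimage import map_coordinates as mc
d=pickle.load(open("d0.pkl","rb"));o4,w4,s4,t4=pickle.load(open("w4.pkl","rb"));o5,w5=pickle.load(open("w5.pkl","rb"))
V={"top":cam(d["top"]),"scene":cam(d["scene"]),"w4":wcam(o4,w4),"w5":wcam(o5,w5)}
DT={}
for k,c in V.items():
    e=cv2.Canny(cv2.GaussianBlur(c[2]["image"],(3,3),0),40,110)
    DT[k]=cv2.distanceTransform(255-e,cv2.DIST_L2,5)
def seg(a,b): n=int(np.linalg.norm(np.subtract(b,a))/2)+2; return np.linspace(a,b,n)
def rect(x0,x1,y0,y1,z): return np.vstack([seg((x0,y0,z),(x1,y0,z)),seg((x1,y0,z),(x1,y1,z)),seg((x1,y1,z),(x0,y1,z)),seg((x0,y1,z),(x0,y0,z))])
S=[rect(-56,56,-154,166,12),seg((-35,-140,67),(35,-140,67)),seg((-35,-154,67),(35,-154,67))]
for s in(-1,1):
    for y in((-139,-100),(-20,15)): S.append(rect(s*18.5,s*26.5,*y,68))
S=np.vstack(S)/1e3;K=np.vstack([rect(-16,16,-14,14,98),rect(-16,16,-14,14,98)])/1e3
def world(q,k): 
    M=R.from_euler("z",q[2]).as_matrix(); P=S if k=="w5" else np.vstack([S,K+[0,q[3],0]])
    return P@M.T+[q[0],q[1],0]
def cost(q,views=V):
    t=0
    for k in views:
        u=proj(V[k],world(q,k)); ok=(u[:,0]>1)&(u[:,0]<558)&(u[:,1]>1)&(u[:,1]<418)
        if k[0]=="w": ok&=~((u[:,1]>95)&(u[:,0]>222)&(u[:,0]<335))&(u[:,1]<275)
        f=422/(.18 if k=="w4" else .3)/500 if k[0]=="w" else 1
        x=np.minimum(mc(DT[k],[u[ok,1],u[ok,0]],order=1)/f,4)
        t+=(x**2).sum()/(len(x)+20)
    return t
def solve(views):
    best=None
    for dx in(-.004,0,.004):
        for dy in(-.004,0,.004):
            for ky in (.120,.128):
                s=minimize(cost,[.527+dx,.186+dy,-.19,ky],args=(views,),method="Nelder-Mead",options=dict(initial_simplex=np.array([.527+dx,.186+dy,-.19,ky])+np.vstack([np.zeros(4),np.diag([.004,.004,.02,.006])])))
                if best is None or s.fun<best.fun: best=s
    return best
if __name__=="__main__":
    for v in (["top"],["scene"],["w4"],["top","scene","w4","w5"]):
        b=solve(v);print(v,b.x.round(4),round(b.fun,2))
    q=b.x;pickle.dump(q,open("jig.pkl","wb"))
    ims=[]
    for k,(x,y,w,h) in {"top":(105,170,160,90),"scene":(145,230,160,130),"w4":(0,40,180,240),"w5":(200,0,180,220)}.items():
        im=cv2.resize(V[k][2]["image"][y:y+h,x:x+w],(400,300),interpolation=cv2.INTER_CUBIC)
        for u in proj(V[k],world(q,k)):
            cv2.circle(im,(int((u[0]-x+.5)*400/w),int((u[1]-y+.5)*300/h)),0,(255,0,255),-1)
        ims.append(im)
    cv2.imwrite("pics/fit.png",np.vstack([np.hstack(ims[:2]),np.hstack(ims[2:])])[:,:,::-1])
E
python3 fit2.py
```

```text
['top'] [ 0.5249  0.1875 -0.1792  0.1199] 0.41
['scene'] [ 0.5233  0.1879 -0.172   0.1256] 0.49
['w4'] [ 0.5265  0.1874 -0.1836  0.1229] 0.13
['top', 'scene', 'w4', 'w5'] [ 0.5249  0.1876 -0.1745  0.1224] 1.54
```

Run:
```python
from h import *
c,s=np.cos(-.178),np.sin(-.178);y=-.0555
P=[.5255-s*y,.1876+c*y];print(P);go([*P,.15],toolR(np.pi/2-.178))
```

```text
[np.float64(0.5156730851242378), np.float64(0.13297691198747066)]
shift [-0.013 -0.042 -0.502] turn [-0.    -0.    -0.119] min rows 2.4 t 11.1333
```

Call:
jog_arm --rows '[[-1, [-0.004, -0.014, -0.06], [0, 0, -0.04]], [-1, [-0.004, -0.014, -0.06], [0, 0, -0.04]], [-1, [-0.005, -0.014, -0.06], [0, 0, -0.039]], [-1, [0, 0, -0.08], [0, 0, 0]], [-1, [0, 0, -0.08], [0, 0, 0]], [-1, [0, 0, -0.08], [0, 0, 0]], [-1, [0, 0, -0.08], [0, 0, 0]], [-1, [0, 0, 0], [0, 0, 0]], [-1, [0, 0, 0], [0, 0, 0]], [-1, [0, 0, 0], [0, 0, 0]]]'

```text
time_s: 11.97
tool_pos: [0.5165, 0.1332, 0.1516]
tcp_rot: [0.0, 0.767, 0.642, 0.001]
wrist_force: [0.1, -0.4, -1.2]
width: 0.0328
gripper_force: 40.2
```

Run:
```python
from h import *
from rig import r
go([.5157,.1330,.053],toolR(np.pi/2-.178))
o=r.get_obs();w=r.get_image("wrist");t=r.get_image("top");s=r.get_image("scene");pickle.dump((o,w,t,s),open("w6.pkl","wb"));print(o["tool_pos"])
im=lambda a,x,y,ww,h,k:cv2.resize(a[y:y+h,x:x+ww],(k*ww,k*h),interpolation=cv2.INTER_CUBIC)
A=cv2.resize(w["image"],(400,300));B=im(s["image"],190,190,100,75,4)
Cc=cv2.imread("pics/fit.png")[:,:,::-1][:300]
cv2.imwrite("pics/v10.png",np.vstack([np.hstack([A,B]),Cc])[:,:,::-1])
```

```text
shift [-0.004 -0.001 -0.493] turn [-0.001  0.002 -0.001] min rows 2.4 t 11.9667
[0.51645464 0.1331622  0.15156871]
```

Call:
jog_arm --rows '[[-1, [-0.004, 0, -0.05], [0, 0, 0]], [-1, [0, 0, -0.05], [0, 0, 0]], [-1, [0, 0, -0.05], [0, 0, 0]], [-1, [0, 0, -0.05], [0, 0, 0]], [-1, [0, 0, -0.02], [0, 0, 0]], [-1, [0, 0, -0.02], [0, 0, 0]], [-1, [0, 0, -0.02], [0, 0, 0]], [-1, [0, 0, 0], [0, 0, 0]]]'

```text
time_s: 12.78
tool_pos: [0.5147, 0.1335, 0.0977]
tcp_rot: [-0.001, 0.767, 0.642, -0.0]
wrist_force: [0.9, -0.3, -0.8]
width: 0.0319
gripper_force: 40.2
```

Call:
jog_arm --rows '[[-1, [0, 0, -0.03], [0, 0, 0]], [-1, [0, 0, -0.03], [0, 0, 0]], [-1, [0, 0, -0.03], [0, 0, 0]], [-1, [0, 0, -0.03], [0, 0, 0]], [-1, [0, 0, -0.03], [0, 0, 0]], [-1, [0, 0, -0.03], [0, 0, 0]], [-1, [0, 0, -0.02], [0, 0, 0]], [-1, [0, 0, 0], [0, 0, 0]], [-1, [0, 0, 0], [0, 0, 0]]]'

```text
time_s: 13.53
tool_pos: [0.515, 0.1335, 0.0583]
tcp_rot: [-0.0, 0.767, 0.642, 0.0]
wrist_force: [0.6, -0.1, -1.8]
width: 0.032
gripper_force: 40.2
```

Call:
jog_arm --rows '[[-1, [0, 0, -0.012], [0, 0, 0]], [-1, [0, 0, -0.012], [0, 0, 0]], [-1, [0, 0, 0], [0, 0, 0]], [-1, [0, 0, 0], [0, 0, 0]]]'

```text
time_s: 13.87
tool_pos: [0.5151, 0.1335, 0.0538]
tcp_rot: [-0.0, 0.767, 0.642, 0.0]
wrist_force: [-0.0, -0.5, -1.1]
width: 0.0319
gripper_force: 40.2
```

Call:
jog_arm --rows '[[-1, [0, 0, -0.008], [0, 0, 0]], [-1, [0, 0, 0], [0, 0, 0]], [-1, [0, 0, 0], [0, 0, 0]], [-1, [0, 0, 0], [0, 0, 0]]]'

```text
time_s: 14.2
tool_pos: [0.5154, 0.1336, 0.0531]
tcp_rot: [0.0, 0.767, 0.642, 0.001]
wrist_force: [-2.1, -0.1, 5.7]
width: 0.0323
gripper_force: 41.2
```

Call:
jog_arm --rows '[[0.3, [0, 0, 0], [0, 0, 0]], [0.3, [0, 0, 0], [0, 0, 0]], [0.3, [0, 0, 0], [0, 0, 0]], [0.3, [0, 0, 0], [0, 0, 0]], [0.3, [0, 0, 0], [0, 0, 0]], [0.3, [0, 0, 0], [0, 0, 0]], [0.3, [0, 0, 0.1], [0, 0, 0]], [0.3, [0, 0, 0.15], [0, 0, 0]], [0.3, [0, 0, 0.15], [0, 0, 0]], [0.3, [0, 0, 0.15], [0, 0, 0]]]'

```text
time_s: 15.03
tool_pos: [0.5148, 0.1335, 0.1632]
tcp_rot: [-0.0, 0.767, 0.642, -0.0]
wrist_force: [0.5, 0.1, 1.0]
width: 0.0557
gripper_force: 0.0
```

Call:
jog_arm --rows '[[0.6, [0, 0, 0.1], [0, 0, 0]], [1, [0.01, 0.05, 0.1], [0, 0, 0]], [1, [0.01, 0.05, 0.05], [0, 0, 0]], [1, [0.01, 0.05, 0], [0, 0, 0]], [1, [0, 0, 0], [0, 0, 0]], [1, [0, 0, 0], [0, 0, 0]], [1, [0, 0, 0], [0, 0, 0]]]'

```text
time_s: 15.62
tool_pos: [0.5203, 0.1633, 0.2107]
tcp_rot: [-0.001, 0.767, 0.642, -0.001]
wrist_force: [0.7, -0.5, 0.3]
width: 0.0854
gripper_force: 0.0
```

Run:
```python
from h import *
from rig import r
o=r.get_obs();w=r.get_image("wrist");s=r.get_image("scene");pickle.dump((o,w,s),open("w7.pkl","wb"));print(o["tool_pos"],o["width"],o["time_s"])
q=np.array([.5255,.1876,-.178]);M=R.from_euler("z",q[2]).as_matrix();C=wcam(o,w)
im=np.zeros((600,800,3),np.uint8);a=w["image"].copy()
L=np.array([[x,y,74] for x in(-16,16) for y in(-134,23)]+[[x,y,98] for x in(-16,16) for y in(108,136)])/1e3
for u in proj(C,L@M.T+[q[0],q[1],0]): 
    print(u.round(1)); cv2.circle(a,tuple(u.round().astype(int)),2,(0,255,0),1)
im[:420,:560]=a;im[:240,560:]=cv2.resize(s["image"][230:360,145:275],(240,240))
h=cv2.cvtColor(w["image"],cv2.COLOR_RGB2HSV);red=((h[...,0]<8)|(h[...,0]>172))&(h[...,1]>150)&(h[...,2]>60)
ys,xs=np.nonzero(red[:200,200:360]);print("red",xs.min()+200,xs.max()+200,ys.min(),ys.max()) if len(xs) else 0
cv2.imwrite("pics/v10.png",im[:,:,::-1])
```

```text
[0.52034896 0.16326935 0.21074701] 0.08536259905038647 15.6167
[261.3 326.1]
[258.4 139.8]
[298.9 326.2]
[303.3 139.9]
[253.9  -4.1]
[252.9 -62. ]
[309.6  -4. ]
[311.2 -61.9]
red 261 302 0 1
```

View pics/v10.png

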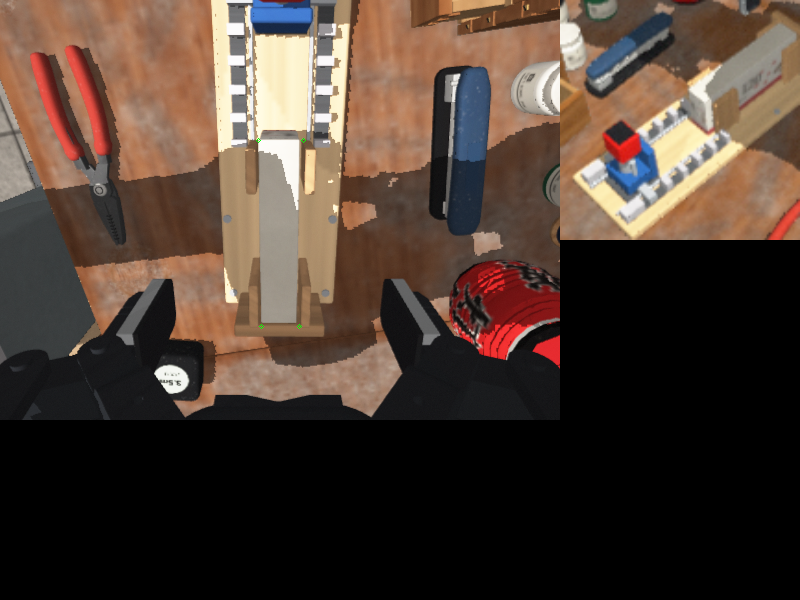

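View 10: the carton sits between the cheeks, its ends at about (280,139) and (280,323), matching the model. The stop is still parked, knob at the top edge (281,0). Next, over to the knob.

Call:
jog_arm --rows '[[0.6, [0.016, 0.085, 0], [0, 0, 0]], [0.6, [0.016, 0.085, 0], [0, 0, 0]], [0.6, [0.016, 0.085, 0], [0, 0, 0]], [0.6, [0.016, 0.085, 0], [0, 0, 0]], [0.6, [0.016, 0.085, 0], [0, 0, 0]], [0.6, [0, 0, 0], [0, 0, 0]], [0.6, [0, 0, 0], [0, 0, 0]], [0.6, [0, 0, 0], [0, 0, 0]]]'

```text
time_s: 16.38
tool_pos: [0.5369, 0.2477, 0.2117]
tcp_rot: [-0.0, 0.767, 0.642, -0.0]
wrist_force: [0.6, 0.1, -0.6]
width: 0.0686
gripper_force: 0.0
```

Run:
```python
from h import *
from rig import r
o=r.get_obs();w=r.get_image("wrist");pickle.dump((o,w),open("w8.pkl","wb"));C=wcam(o,w);print(o["tool_pos"])
q=[.5255,.1876,-.178];M=R.from_euler("z",q[2]).as_matrix()
for z in(.098,.068):
    K=np.array([[-.016,.1084,z],[.016,.1084,z],[.016,.1364,z],[-.016,.1364,z]]);u=proj(C,K@M.T+[q[0],q[1],0]);print(z,u.round(0).tolist())
h=cv2.cvtColor(w["image"],cv2.COLOR_RGB2HSV)
red=(((h[...,0]<8)|(h[...,0]>172))&(h[...,1]>150)&(h[...,2]>60)).astype(np.uint8)
n,l,st,ce=cv2.connectedComponentsWithStats(red);print([s.tolist() for s in st[1:] if s[4]>150])
# print coarse map of the knob area
c=np.mean(proj(C,(np.array([[0,.1224,.098]])@M.T+[q[0],q[1],0])),0).astype(int);x0,y0=c[0]-48,max(c[1]-48,0)
for y in range(y0,y0+100,4): 
    print(y,"".join("R" if red[y,x] else ("B" if 100<h[y,x,0]<125 and h[y,x,1]>120 and h[y,x,2]>50 else ("k" if h[y,x,2]<60 else ".")) for x in range(x0,x0+98,3)))
print(x0)
```

```text
[0.53687799 0.24774237 0.21167114]
0.098 [[254.0, 146.0], [303.0, 146.0], [304.0, 101.0], [253.0, 101.0]]
0.068 [[257.0, 139.0], [301.0, 140.0], [301.0, 99.0], [256.0, 99.0]]
[[255, 97, 49, 44, 714], [81, 149, 43, 94, 1516], [49, 155, 49, 93, 1532], [536, 362, 23, 36, 246]]
75 .................................
79 .................................
83 .................................
87 .................................
91 .................................
95 ........BBBBBBBBBBBBBBBBB........
99 ........BRRRRRRRRRRRRRRR....kkkkk
103 .........Rkkkkkkkkkkkkk.R...kkkkk
107 .........Rkkkkkkkkkkkkk.R........
111 .........Rkkkkkkkkkkkkk.R........
115 .........Rkkkkkkkkkkkkk.R........
119 .........RkkkkkkkkkkkkkRR........
123 .........RkkkkkkkkkkkkkRR...kkkkk
127 ........BRkkkkkkkkkkkkkRR...kkkk.
131 ........BRkkkkkkkkkkkkkRR...kkkk.
135 .........RkkkkkkkkkkkkkRR........
139 ........BRRRRRRRRRRRRRRRBB.......
143 .......BBBBBBBBBBBBBBBBBBB.......
147 ........BBBBBBBBBBBBBBBBBB.......
151 .................................
155 .................................
159 .................................
163 .................................
167 .................................
171 .................................
230
```

Run:
```python
from h import *
go([.5477,.3111,.088],toolR(np.pi/2-.178))
```

```text
shift [ 0.054  0.318 -0.619] turn [-0.    -0.001 -0.001] min rows 3.3 t 16.4333
```

Call:
jog_arm --rows '[[0.6, [0.018, 0.106, 0], [0, 0, 0]], [0.6, [0.018, 0.106, -0.03], [0, 0, 0]], [0.6, [0.018, 0.106, -0.08], [0, 0, 0]], [0.6, [0, 0, -0.1], [0, 0, 0]], [0.6, [0, 0, -0.1], [0, 0, 0]], [0.6, [0, 0, -0.1], [0, 0, 0]], [0.6, [0, 0, -0.08], [0, 0, 0]], [0.6, [0, 0, -0.07], [0, 0, 0]], [0.6, [0, 0, -0.056], [0, 0, 0]], [0.6, [0, 0, 0], [0, 0, 0]]]'

```text
time_s: 17.27
tool_pos: [0.5468, 0.3108, 0.0865]
tcp_rot: [-0.001, 0.767, 0.642, -0.002]
wrist_force: [0.1, -0.5, 0.3]
width: 0.068
gripper_force: 0.0
```

Call:
jog_arm --rows '[[-1, [0, 0, 0], [0, 0, 0]], [-1, [0, 0, 0], [0, 0, 0]], [-1, [0, 0, 0], [0, 0, 0]], [-1, [0, 0, 0], [0, 0, 0]], [-1, [0, 0, 0], [0, 0, 0]], [-1, [0, 0, 0], [0, 0, 0]], [-1, [0, 0, 0], [0, 0, 0]]]' --newtons 40

```text
time_s: 17.85
tool_pos: [0.5487, 0.3124, 0.0904]
tcp_rot: [0.0, 0.767, 0.642, 0.002]
wrist_force: [1.1, -0.4, 6.9]
width: 0.0313
gripper_force: 41.6
```

Call:
jog_arm --rows '[[-1, [0, 0, 0.025], [0, 0, 0]], [-1, [0, 0, 0.025], [0, 0, 0]], [-1, [0, 0, 0.025], [0, 0, 0]], [-1, [0, 0, 0.025], [0, 0, 0]], [-1, [0, 0, 0], [0, 0, 0]], [-1, [0, 0, 0], [0, 0, 0]]]'

```text
time_s: 18.35
tool_pos: [0.5485, 0.3122, 0.1095]
tcp_rot: [0.0, 0.767, 0.642, 0.001]
wrist_force: [4.6, -0.5, -1.4]
width: 0.0315
gripper_force: 40.7
```

Call:
jog_arm --rows '[[-1, [-0.0065, -0.0369, 0], [0, 0, 0]], [-1, [-0.0065, -0.0369, 0], [0, 0, 0]], [-1, [-0.0065, -0.0369, 0], [0, 0, 0]], [-1, [-0.0065, -0.0369, 0], [0, 0, 0]], [-1, [-0.0065, -0.0369, 0], [0, 0, 0]], [-1, [-0.0065, -0.0369, 0], [0, 0, 0]], [-1, [-0.0065, -0.0369, 0], [0, 0, 0]], [-1, [-0.0065, -0.0369, 0], [0, 0, 0]], [-1, [0, 0, 0], [0, 0, 0]], [-1, [0, 0, 0], [0, 0, 0]]]'

```text
time_s: 19.18
tool_pos: [0.5376, 0.2523, 0.109]
tcp_rot: [0.0, 0.767, 0.642, 0.0]
wrist_force: [4.9, -1.8, -2.1]
width: 0.0314
gripper_force: 40.8
```

Call:
jog_arm --rows '[[-1, [-0.0025, -0.0138, 0], [0, 0, 0]], [-1, [-0.0025, -0.0138, 0], [0, 0, 0]], [-1, [-0.0025, -0.0138, 0], [0, 0, 0]], [-1, [-0.0025, -0.0138, 0], [0, 0, 0]], [-1, [-0.0025, -0.0138, 0], [0, 0, 0]], [-1, [0, 0, 0], [0, 0, 0]], [-1, [0, 0, 0], [0, 0, 0]]]'

```text
time_s: 19.77
tool_pos: [0.5351, 0.2388, 0.109]
tcp_rot: [0.0, 0.767, 0.642, 0.0]
wrist_force: [5.5, -1.3, -1.6]
width: 0.0313
gripper_force: 40.7
```

Call:
jog_arm --rows '[[-1, [-0.0018, -0.0098, 0], [0, 0, 0]], [-1, [0, 0, 0], [0, 0, 0]], [-1, [-0.0018, -0.0098, 0], [0, 0, 0]], [-1, [0, 0, 0], [0, 0, 0]], [-1, [0, 0, 0], [0, 0, 0]]]'

```text
time_s: 20.18
tool_pos: [0.5345, 0.2352, 0.109]
tcp_rot: [0.0, 0.767, 0.642, 0.001]
wrist_force: [5.0, -0.9, -2.9]
width: 0.0312
gripper_force: 40.8
```

Call:
jog_arm --rows '[[-1, [-0.0018, -0.0098, 0], [0, 0, 0]], [-1, [0, 0, 0], [0, 0, 0]], [-1, [0, 0, 0], [0, 0, 0]]]'

```text
time_s: 20.43
tool_pos: [0.5341, 0.2333, 0.1091]
tcp_rot: [0.0, 0.767, 0.642, 0.001]
wrist_force: [4.9, -0.7, -1.8]
width: 0.0315
gripper_force: 40.8
```

Call:
jog_arm --rows '[[-1, [-0.0018, -0.0098, 0], [0, 0, 0]], [-1, [0, 0, 0], [0, 0, 0]], [-1, [0, 0, 0], [0, 0, 0]]]'

```text
time_s: 20.68
tool_pos: [0.5338, 0.2315, 0.1091]
tcp_rot: [-0.0, 0.767, 0.642, 0.001]
wrist_force: [4.8, 0.4, -2.2]
width: 0.0314
gripper_force: 40.7
```

Call:
jog_arm --rows '[[-1, [-0.0018, -0.0098, 0], [0, 0, 0]], [-1, [0, 0, 0], [0, 0, 0]], [-1, [0, 0, 0], [0, 0, 0]]]'

```text
time_s: 20.93
tool_pos: [0.5338, 0.2312, 0.1095]
tcp_rot: [-0.001, 0.767, 0.642, 0.002]
wrist_force: [6.1, 8.0, -1.5]
width: 0.0309
gripper_force: 40.7
```

Call:
jog_arm --rows '[[-1, [0.0024, 0.013, 0], [0, 0, 0]], [-1, [0.0024, 0.013, 0], [0, 0, 0]], [-1, [0, 0, 0], [0, 0, 0]], [-1, [0, 0, 0], [0, 0, 0]]]'

```text
time_s: 21.27
tool_pos: [0.5344, 0.2347, 0.109]
tcp_rot: [0.0, 0.767, 0.642, 0.001]
wrist_force: [6.1, 0.4, -1.4]
width: 0.0313
gripper_force: 40.8
```

Call:
jog_arm --rows '[[-1, [0, 0, -0.02], [0, 0, 0]], [-1, [0, 0, -0.02], [0, 0, 0]], [-1, [0, 0, -0.02], [0, 0, 0]], [-1, [0, 0, -0.02], [0, 0, 0]], [-1, [0, 0, -0.01], [0, 0, 0]], [-1, [0, 0, 0], [0, 0, 0]], [-1, [0, 0, 0], [0, 0, 0]]]'

```text
time_s: 21.85
tool_pos: [0.5344, 0.2346, 0.0907]
tcp_rot: [0.0, 0.767, 0.642, 0.001]
wrist_force: [5.3, -0.8, -1.7]
width: 0.0313
gripper_force: 40.7
```

Call:
jog_arm --rows '[[-1, [0, 0, -0.004], [0, 0, 0]], [0.4, [0, 0, 0], [0, 0, 0]], [0.4, [0, 0, 0], [0, 0, 0]], [0.4, [0, 0, 0], [0, 0, 0]], [0.4, [0, 0, 0], [0, 0, 0]], [0.4, [0, 0, 0], [0, 0, 0]], [0.4, [0, 0, 0], [0, 0, 0]], [0.4, [0, 0, 0], [0, 0, 0]], [0.4, [0, 0, 0.05], [0, 0, 0]], [0.4, [0, 0, 0.1], [0, 0, 0]]]'

```text
time_s: 22.68
tool_pos: [0.5327, 0.2343, 0.1188]
tcp_rot: [-0.001, 0.767, 0.642, -0.002]
wrist_force: [0.4, 0.3, -0.1]
width: 0.06
gripper_force: 0.0
```

Call:
jog_arm --rows '[[0.4, [-0.01, -0.06, 0.15], [0, 0, 0]], [0.6, [-0.015, -0.08, 0.15], [0, 0, 0]], [0.6, [-0.015, -0.08, 0.1], [0, 0, 0]], [0.6, [-0.015, -0.08, 0.05], [0, 0, 0]], [0.6, [0, 0, 0], [0, 0, 0]], [0.6, [0, 0, 0], [0, 0, 0]], [0.6, [0, 0, 0], [0, 0, 0]]]'

```text
time_s: 23.27
tool_pos: [0.5229, 0.1751, 0.2099]
tcp_rot: [-0.0, 0.767, 0.642, 0.0]
wrist_force: [0.5, -0.6, -0.0]
width: 0.0684
gripper_force: 0.0
```

Run:
```python
from h import *
from rig import r
o=r.get_obs();w=r.get_image("wrist");pickle.dump((o,w),open("w9.pkl","wb"));C=wcam(o,w);print(o["tool_pos"],o["width"],o["time_s"])
q=[.5255,.1876,-.178];M=R.from_euler("z",q[2]).as_matrix()
h=cv2.cvtColor(w["image"],cv2.COLOR_RGB2HSV)
red=(((h[...,0]<8)|(h[...,0]>172))&(h[...,1]>150)&(h[...,2]>60)).astype(np.uint8)
n,l,st,ce=cv2.connectedComponentsWithStats(red);print([s.tolist() for s in st[1:] if s[4]>150])
for y in(.0445,):
  for z in(.098,.113):
    K=np.array([[-.016,y-.014,z],[.016,y-.014,z],[.016,y+.014,z],[-.016,y+.014,z]]);print(z,proj(C,K@M.T+[q[0],q[1],0]).round(0).tolist())
K=np.array([[-.016,.017,.074],[.016,.017,.074],[-.016,-.14,.074],[.016,-.14,.074]]);print("carton",proj(C,K@M.T+[q[0],q[1],0]).round(0).tolist())
x0=225
for y in range(20,330,6): print(y,"".join("R" if red[y,x] else ("B" if 100<h[y,x,0]<125 and h[y,x,1]>120 and h[y,x,2]>50 else ("k" if h[y,x,2]<60 else ("w" if h[y,x,1]<45 else "."))) for x in range(x0,x0+110,3)))
```

```text
[0.52292247 0.17507129 0.20989072] 0.06838734823902161 23.2667
[[66, 61, 47, 108, 1843], [31, 69, 54, 105, 1858], [256, 105, 49, 44, 711], [446, 272, 114, 79, 4441], [528, 347, 32, 46, 943]]
0.098 [[255.0, 152.0], [305.0, 152.0], [306.0, 108.0], [255.0, 108.0]]
0.113 [[254.0, 156.0], [306.0, 156.0], [308.0, 109.0], [253.0, 109.0]]
carton [[258.0, 165.0], [302.0, 165.0], [261.0, 345.0], [298.0, 345.0]]
20 .wwwww..w.ww.........www....ww.wwwww.
26 .wwwwww.w..w..........www...ww.wwwww.
32 .wwwwww.w.ww.........www.w..ww.wwwww.
38 ..wwwww.w..w.........wwwww..ww.wwwww.
44 .wwwwww.w.ww.........wwwww..ww.wwwwww
50 .wwwwww.w..w.........wwwww..w.wwwwwww
56 ..wwwww.w.w..........www....w..wwwwww
62 ..wwwww.w..w.........wwwww..w..wwwwww
68 .wwwwww.w..w.........wwwww..w.wwwww.w
74 .wwwwww.w..w.........www.w..w.wwwwww.
80 .wwwwww.w..w.........wwww...w.wwwwww.
86 .wwwwww.wwww.........wwww...w.wwwww.w
92 wwwwwww.w...................w.wwwww.w
98 wwwwwww.wwwwwwwwwwwwwwwwwww.w.wwwww.w
104 wwwwwww.wwBBB...........BBBww.wwwwww.
110 wwwwwww.wwBRRRRRRRRRRRRRRRRww.wwwww..
116 wwwwwwwwww.Rkkkkkkkkkkkkk.Rwwwwww
[... 774 characters left out ...]
...wwwwwwwwwwww..........www
236 ............wwwwwwwwwwww.............
242 ............wwwwwwwwwwww.............
248 ............wwwwwwwwwwww.............
254 ............wwwwwwwwwwww.............
260 ............wwwwwwwwwwww.............
266 ............wwwwwwwwwwww.............
272 ............wwwwwwwwwwww.............
278 ............wwwwwwwwwwww.............
284 w...........wwwwwwwwwwww.............
290 ww..........wwwwwwwwwwww.............
296 .w..........wwwwwwwwwwww.............
302 .www........wwwwwwwwwwww........www..
308 .ww.........wwwwwwwwwwww.............
314 ............wwwwwwwwwwww.............
320 ............wwwwwwwwwwww.............
326 ............wwwwwwwwwwww.............
```

```bash
python3 -c "
from rig import r
print(r.job_done())"
```

```text
the job is handed in; nothing more can be done
None
```

I handed the job in at about 23 s of the 51 s limit, but the hand-in returned no verdict. The carton is in the pocket against the end block, the stop is down in the notch that fits 0.084 m, and both are let go. I judged this from contact forces and the last wrist image.

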